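# Check a fridge block on the sprung length gauge

## Robot

A 6-joint arm with a two-finger parallel gripper is mounted at the origin on the work surface. World frame = base frame: x ahead of the robot, y to its left, z up, the work surface at z = 0. Lengths are in m, angles in rad, forces in N, time in s.
With the tool pointing down it reaches from about 0.3 to 0.875 m from the base axis. Payload 6.4 kg.
Tool frame: the origin (TCP) lies between the finger pads, 19 mm behind the fingertips; this is the grasp point; z points along the fingers, y is the line along which they close (so a half turn about z gives the same grasp; the last joint's range is limited). The gripper opens to 85 mm and grips with 20 to 120 N. Pads are 22 mm wide; open, the fingers measure 114 mm over their backs; the gripper's body (76 mm by 85 mm) begins 54 mm behind the grasp point. The pads swing forward as they close: fully open they stand 13 mm farther back than shut.
Start: joints at [-1.451, 0.181, 1.607, -0, 1.354, -0.206], TCP at [0.184, -0.545, 0.25] pointing down, gripper open.
Joint ranges: [-2.99, 2.99], [-0.89, 2.07], [0.3, 2.58], [-1.14, 4.28], [0, 2.63], [-3.12, 3.12]. Speed limits (rad/s): [2.57, 2.57, 3.01, 3.14, 3.14, 3.14].

## Interface

Orientations are given as a unit quaternion [w, x, y, z].
In Python, from plant import env gives the robot as it stands.
- The arm moves only by the shell command python3 -m inch 'ROWS' [FORCE]. ROWS is JSON, a list of rows, each an object of numbers: "x", "y", "z": the shift along the tool's x, y, z scaled (see below); "ax", "ay", "az": the turn, a rotation vector about the tool's x, y, z scaled (see below); "fingers": the opening, from -1 (shut) to 1 (fully open). A call has 1 to 12 rows; each row shifts and turns the commanded pose from where the row before left it, along the tool's axes as they then stand; what a row does not reach is not made up. The controller multiplies each number of a shift by 0.02 m and each number of a turn by 6 degrees. A row lasts 1/12 s, in which the tool goes at most 41.7 mm and 7.16 degrees, less where a joint would pass 70% of its speed; a pose out of reach is approached as far as the arm can. A call with a number of a shift or a turn outside -1 to 1 is refused whole. A call with a gripper value outside its range is refused whole. The fingers move at their own pace and stop on an object; FORCE is the grip in N (left out, the last holds). Time passes only in rows, so rows that do not move let the fingers close. It gives the time, the measured TCP pose, the force, the opening and the grip force at its end, in the units of the state.
- env.sense(): the state, without advancing time (a new reading comes with each control period).
- env.snapshot(name): name is "scene" or "top"; returns the picture (480x640x3 uint8, blue, green, red); there is no depth.
- env.camera_params(name): a dict with "K" (3x3 intrinsics, pixels), "R" (3x3) and "t" (3): a world point X has camera coordinates R X + t. Camera axes: x right, y down, z forward; pixel columns grow to the right and rows downward; lengths in m; the calibration is good to about 2 mm. A picture is of the moment at which its call begins. camera_params takes no time and is no camera call.
- env.close_job(): hands the job in; it is judged then, once.
Trained networks look in the newest picture that a camera, given by its name, has taken for a name from the list of things; names that differ only in an ending like _2 or _b are one class to them, and where a whole thing is asked for, a point or a joint stands for the part that bears it (a point fixed in the world has none). Each returns a list of dicts, best first, with "conf" (0 to 1); they miss things now and then, are a little off and sometimes report something else, mostly with a low value. They report only what shows in the picture. A call takes as long as a camera call.
- env.find_in(camera, query): "box" ([left, top, width, height] in pixels, round what is visible of it).
- env.trace(camera, query): "pixels" (480x640 bool, what is visible of it) and "box" ([left, top, width, height] in pixels, round what is visible of it).
The state is a dict: "t": time; "joint_pos": joint angles; "joint_velocities": joint speeds; "effort": joint torques, N m; "position": TCP position; "tool_rot": TCP orientation; "force": force on the tool from outside, world axes, zero at the start; "moment": the same for the moment, N m; "grip_width": finger opening in m; "finger_force": force on a finger pad.
Only numpy, scipy, OpenCV 4.12 (cv2) and the standard library are available. Lean on these libraries where they do the work, as an engineer would, in place of code of your own. Each camera call takes 0.05 s, during which the arm holds its last target. There are 200 camera calls.

## Task

The fridge needs levelling with the wooden block that just reaches the mark on the measuring stand. Lay the right one of the three blocks between the rails, one end at the two stop posts, then draw the sprung steel blade out over it by its black crossbar, no more than 2 cm past the mark, and ease it back without letting it snap so that its hook holds the block's far end at the mark. Leave the other two blocks, the steel cup, the red tumbler and the tin can where they are.

Things in the scene. Friction and masses are not known exactly. Their poses are not given: they have to be found in the camera images.
- stand: Fixed measuring stand: white board 120 mm wide (x), 460 long (y), top 12 above the counter. Origin: on the counter, on the centreline. The blade pulls out towards -y. Grey spring case (60 wide, 85 high) from y=+300 to its front at y=+100. Two low rails from y=+7 to -73, inner faces at x=-25 and +25, tops 20 above the counter, take the block lengthwise.
- stop (a point): Centre of the stop face, on the board's top, at the stand's x=0, y=+15, z=12 mm. Two steel stop posts stand here, centred at x=-17 and +17, each 12 mm wide, 44 mm high above the counter, with a 22 mm slot between them for the hook. The face that the block's end meets looks to the stand's -y.
- mark (a point): The mark, on the board's top, at the stand's x=0, y=-95, z=12 mm: a black line across the board, with a steel stud (6 mm square, 24 mm high above the counter) at each edge of the board. It is 110 mm from the stop face.
- switch_box (a point): Underside centre of the white switch box, 140 mm above the counter: 100 wide (x), y=+70 to +160 of the stand, 100 high, with a stub toggle 16 mm out at its front; on a white upright 140 wide, 260 high at y=+167. The crossbar at home lies just in front of and below it: a tool pointing straight down does not fit, lean the tool's back towards the stand's -y by 25 to 50 degrees.
- blade_grip (a point): Centre of the black crossbar at the outer end of the steel blade: round bar 40 mm long (stand's x), 20 mm diameter. At home: stand's x=0, y=+47, 72 mm above the counter. The blade is 16 wide, 4 thick, its underside 54 above the counter when level. The hook lip, 16 wide and 6 thick, hangs right below the bar.
- lip (a point): Bottom of the hook lip's inner face (looks to the stand's +y): 36 mm below and 3 mm behind the crossbar's centre, so 36 mm above the counter when level. A block on the board has its top 48 mm above the counter, so the blade's end must be lifted at least 12 mm for the lip to pass over it.
- blade (a joint): How far the blade is pulled out, m: 0 home, at most 0.19. The spring pulls back with 2 N at home and 5.6 N at 0.145. The lip's inner face is level with the stop face at 0.035 and with the mark at 0.145.
- guide (a joint): Upward tilt of the blade about a pivot in the case, rad: 0 level (it falls back to level by its weight), at most 0.4. The pivot is at the stand's x=0, y=+130, 45 mm above the counter.
- block_85: Plain wooden block, 40 mm wide (its x), 85 mm long (its y), 36 mm high, lying on the counter at the start. Origin: centre of its underside.
- block_110: Plain wooden block, 40 mm wide (its x), 110 mm long (its y), 36 mm high, lying on the counter at the start. Origin: centre of its underside.
- block_135: Plain wooden block, 40 mm wide (its x), 135 mm long (its y), 36 mm high, lying on the counter at the start. Origin: centre of its underside.
- steel_cup: Steel cup, 76 mm across, 85 high; bystander. Origin: centre of its underside.
- tumbler: Red plastic tumbler, 76 mm across, 110 high; bystander. Origin: centre of its underside.
- can: Tin can, 66 mm across, 85 high; bystander. Origin: centre of its underside.

How it is judged:
On the way, in this order (a step that is already met when the one before it is completed fails the run):
1. the 110 mm block lies flat between the rails, its end within 20 mm of the stop posts (x of block_110 in the frame of stand between -0.012 and 0.012 m and z of block_110 in the frame of stand between 0.008 and 0.0165 m and angle between the y axis of block_110 and the y axis of stand, either way round below 0.12 rad and y of block_110 in the frame of stand between -0.06 and -0.03 m and value of joint blade below 0.02 m), for 0.2 s.
2. the blade is drawn out until its hook is past the mark, over the block lying there (x of block_110 in the frame of stand between -0.012 and 0.012 m and z of block_110 in the frame of stand between 0.008 and 0.0165 m and angle between the y axis of block_110 and the y axis of stand, either way round below 0.12 rad and y of block_110 in the frame of stand between -0.06 and -0.03 m and value of joint blade above 0.147 m), for 0.1 s.
At the end, for the whole second after the job is handed in: The 110 mm block lies flat between the rails and straight (within 7 degrees), its end within about 6 mm of the stop posts; the blade is level (within 0.03 rad) and its hook holds the block's far end, within 5 mm of the mark; all at rest and released (x of block_110 in the frame of stand between -0.012 and 0.012 m and z of block_110 in the frame of stand between 0.008 and 0.0165 m and angle between the y axis of block_110 and the y axis of stand, either way round below 0.12 rad and y of block_110 in the frame of stand between -0.046 and -0.034 m and value of joint blade between 0.14 and 0.15 m and value of joint guide below 0.03 rad and linear speed of block_110 below 0.02 m/s and velocity of joint blade between -0.02 and 0.02 m/s); the robot touches nothing.
It fails at once if the blade drawn out more than 30 mm past the mark (value of joint blade above 0.175 m).
It fails at once if the blade let snap back (faster than 0.3 m/s) (velocity of joint blade below -0.3 m/s).
It fails at once if one of the other two blocks moved more than 30 mm (distance of any of block_85, block_135 from where it was at the start of the episode above 0.03 m).
It fails at once if the steel cup, the tumbler or the can moved more than 30 mm (distance of any of steel_cup, tumbler, can from where it was at the start of the episode above 0.03 m).
It also fails if it takes over 54 s, if anything falls off the work surface, if the arm or the gripper's body presses on something with over 40 N, if the wrist force passes 120 N, or if a joint passes its speed limit or range.

## Working session

There is one attempt and no reset: what is moved stays moved. The work goes in short steps, Python scripts to look and compute and a shell command to move; the robot and the scene stay as the last step left them, time stands still between calls to the robot, and variables do not carry over. Pictures are saved under pics/ and viewed, at most 10 in all, crops included, and the job is handed in when it is done.

```bash
ls; mkdir -p pics
python3 - <<'E'
from plant import env
import cv2
for c in("scene","top"):
    im=env.snapshot(c); cv2.imwrite(f"pics/{c}0.png",im)
    p=env.camera_params(c); print(c,p["K"].tolist(),p["R"].round(4).tolist(),p["t"].round(4).tolist())
    for q in("stand","block_85","block_110","block_135","steel_cup","tumbler","can","blade_grip","switch_box"):
        print(q,[(r["box"],round(r["conf"],2)) for r in env.find_in(c,q)][:5])
s=env.sense();print(s)
E
```

```text
pics
scene [[546.3084333304907, 0.0, 315.5776205973479], [0.0, 546.3084333304907, 222.241911651723], [0.0, 0.0, 1.0]] [[-0.0362, 0.9993, -0.0002], [0.7217, 0.026, -0.6917], [-0.6913, -0.0252, -0.7222]] [-0.0153, -0.3263, 1.4337]
stand [([44.4, 132.0, 256.6, 164.4], 0.69)]
block_85 [([443.7, 231.1, 78.5, 39.6], 0.9), ([349.8, 269.5, 69.0, 33.1], 0.89), ([353.3, 203.0, 40.8, 29.8], 0.65), ([452.3, 162.5, 38.2, 46.1], 0.56)]
block_110 [([443.7, 231.1, 78.5, 39.6], 0.9), ([349.8, 269.5, 69.0, 33.1], 0.89), ([353.3, 203.0, 40.8, 29.8], 0.65), ([452.3, 162.5, 38.2, 46.1], 0.56)]
block_135 [([443.7, 231.1, 78.5, 39.6], 0.9), ([349.8, 269.5, 69.0, 33.1], 0.89), ([353.3, 203.0, 40.8, 29.8], 0.65), ([452.3, 162.5, 38.2, 46.1], 0.56)]
steel_cup [([208.0, 300.7, 51.1, 64.9], 0.64)]
tumbler []
can [([452.4, 164.1, 38.5, 45.6], 0.64)]
blade_grip [([164.3, 222.9, 34.2, 24.5], 0.86)]
switch_box []
top [[487.93550306780156, 0.0, 323.1014663823027], [0.0, 487.93550306780156, 225.5229703798392], [0.0, 0.0, 1.0]] [[-0.0067, -0.9999, -0.0082], [-0.9929, 0.0076, -0.1185], [0.1186, 0.0074, -0.9929]] [0.057
[... 726 characters left out ...]
': 1.0, 'joint_pos': array([-1.45131853e+00,  1.80800310e-01,  1.60702249e+00, -2.43197669e-06,
        1.35380399e+00, -2.06296322e-01]), 'joint_velocities': array([-0.00021089,  0.00067284,  0.00092651, -0.00154997,  0.00045291,
       -0.00019483]), 'effort': array([ 1.09151631e-03, -4.44841003e+01, -3.51685739e+01, -1.31992288e-04,
        5.59599430e-04,  1.20808707e-05]), 'position': array([ 0.18404245, -0.54475278,  0.2499774 ]), 'tool_rot': array([-1.71045147e-05,  9.86763166e-01,  1.62167982e-01, -4.45626834e-07]), 'force': array([-0.65271786, -0.27532593,  0.482748  ]), 'moment': array([-0.04644623, -0.04319025, -0.01095213]), 'finger_force': 0.0, 'grip_width': 0.08555716126092551}
```

View pics/scene0.png

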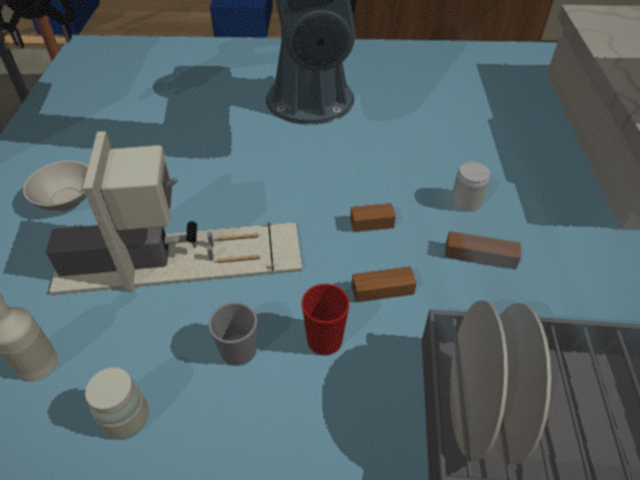

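View pics/top0.png

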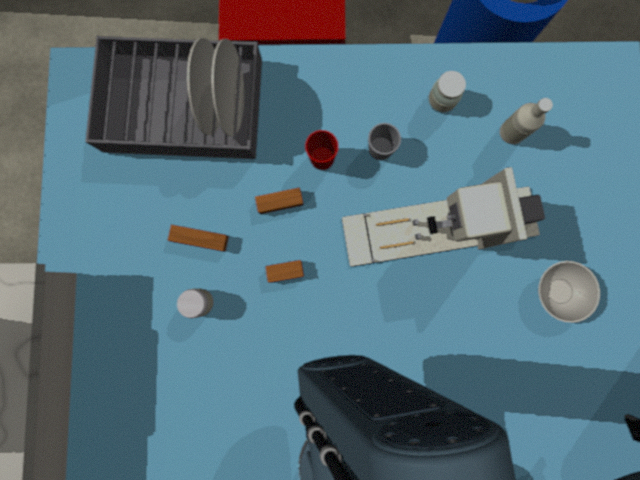

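The scene view shows blocks at (373,217), (384,284) and (483,250). In the top view they are at (285,271), (279,200) and (198,237). The middle length, the 110, is the one beside the red tumbler, at scene (384,284) and top (279,200). The stand's mark line is at scene x≈270 and top x≈369.

```bash
cat > h.py <<'E'
import numpy as np, cv2
from plant import env
P={c:env.camera_params(c) for c in("scene","top")}
def proj(c,X):
    p=P[c]; Y=np.atleast_2d(X)@np.array(p["R"]).T+np.array(p["t"]); Y=Y@np.array(p["K"]).T
    return Y[:,:2]/Y[:,2:]
def back(c,uv,z):
    p=P[c]; R=np.array(p["R"]);C=-R.T@np.array(p["t"])
    d=R.T@np.linalg.inv(p["K"])@np.array([*uv,1.]); return C+d*(z-C[2])/d[2]
def cub(x,y,a,w,l,z0,z1):
    c,s=np.cos(a),np.sin(a)
    return np.array([[x+c*i*w/2-s*j*l/2,y+s*i*w/2+c*j*l/2,z] for i in(-1,1) for j in(-1,1) for z in(z0,z1)])
E
cat > m.py <<'E'
from h import *
from scipy.optimize import minimize
M={}
for c in P:
    im=cv2.imread(f"pics/{c}0.png"); h=cv2.cvtColor(im,cv2.COLOR_BGR2HSV)
    m=cv2.inRange(h,(4,100,30),(18,255,255)); M[c]=m
    cv2.imwrite(f"pics/m{c}.png",m)
for name,uv,L in(("110",(279,200),.11),("85",(285,271),.085),("135",(198,237),.135)):
    X=back("top",uv,.036)
    best=None
    for LL in(.085,.11,.135):
        def cost(v):
            t=0
            for c in P:
                pts=proj(c,cub(v[0],v[1],v[2],.04,LL,0,.036)); ctr=pts.mean(0)
                S=4; x0=(ctr-60).astype(int)
                sub=M[c][x0[1]:x0[1]+120,x0[0]:x0[0]+120]
                sub=cv2.resize(sub,None,fx=S,fy=S,interpolation=cv2.INTER_LINEAR)>127
                n,l=cv2.connectedComponents(sub.astype(np.uint8))
                k=l[S*60-20:S*60+20,S*60-20:S*60+20]; k=np.bincount(k[k>0]).argmax() if (k>0).any() else 1
                a=np.zeros(sub.shape,np.uint8)
                cv2.fillConvexPoly(a,cv2.convexHull(((pts-x0+.5)*S-.5).round().astype(np.int32)),1)
                b=l==k
                t+=1-(a&b).sum()/((a|b)>0).sum()
            return t
        for a0 in(1.35,1.57,1.8):
            r=minimize(cost,[X[0],X[1],a0],method="Nelder-Mead",options=dict(initial_simplex=[[X[0]+d*.015,X[1]+e*.015,a0+f*.15] for d,e,f in((-1,-1,-1),(1,0,0),(0,1,0),(0,0,1))],xatol=1e-4,fatol=1e-4))
            if best is None or r.fun<best[0]: best=(r.fun,LL,r.x.round(4))
    print(name,best)
for c,(x,y,w,h,S) in dict(scene=(150,200,160,100,5),top=(335,175,140,100,5)).items():
    im=cv2.imread(f"pics/{c}0.png")[y:y+h,x:x+w]
    cv2.imwrite(f"pics/{c}_st.png",cv2.resize(im,None,fx=S,fy=S,interpolation=cv2.INTER_CUBIC))
E
python3 m.py
```

```text
110 (np.float64(0.31246712638338736), 0.11, array([0.6182, 0.1581, 3.3551]))
85 (np.float64(0.3204897626687696), 0.085, array([0.4498, 0.1451, 0.1252]))
135 (np.float64(1.001751079812983), 0.135, array([0.5298, 0.3532, 2.9263]))
```

View pics/scene_st.png

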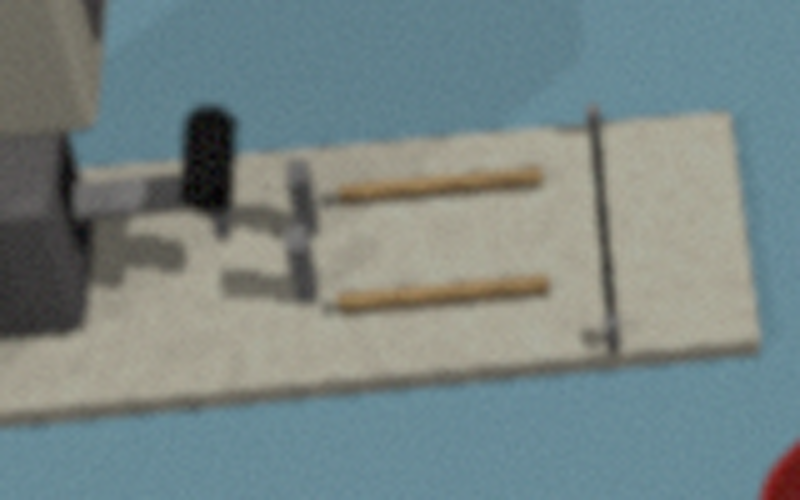

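View pics/top_st.png

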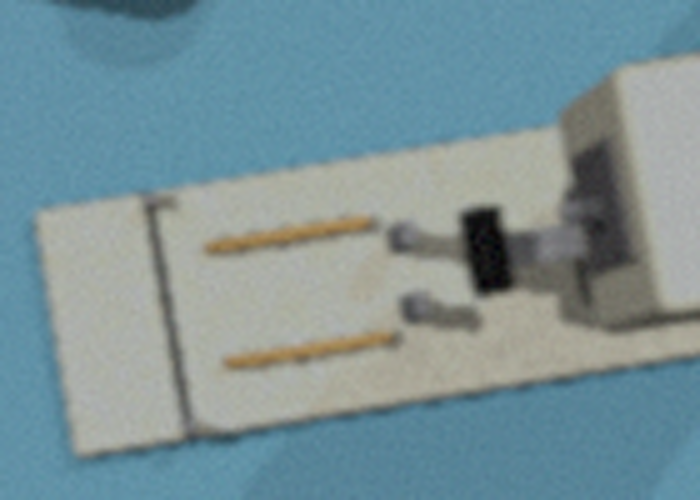

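The crops show the rails, mark line, posts and crossbar clearly. In the top crop the rail ends are at (207,249)–(374,222) and (226,364)–(396,338), and the mark runs (150,197)–(187,437). I'll fit the stand pose to these points.

```bash
cat > st.py <<'E'
from h import *
from scipy.optimize import least_squares
top=[((207,249),(-28,-73,20)),((374,222),(-28,7,20)),((226,364),(28,-73,20)),((396,338),(28,7,20)),((150,195),(-60,-95,12)),((187,437),(60,-95,12)),((37,212),(-60,-160,12)),((80,456),(60,-160,12))]
sc=[((340,193),(28,7,20)),((541,178),(28,-73,20)),((340,302),(-28,7,20)),((549,286),(-28,-73,20)),((595,128),(60,-95,12)),((614,350),(-60,-95,12)),((732,113),(60,-160,12)),((760,346),(-60,-160,12))]
def w(v,p): 
    p=np.array(p)/1e3; c,s=np.cos(v[2]),np.sin(v[2]); return np.array([v[0]+c*p[0]-s*p[1],v[1]+s*p[0]+c*p[1],p[2]])
def res(v,sel=(0,1)):
    r=[]
    for i,(c,l,o) in enumerate((("top",top,(335,175)),("scene",sc,(150,200)))):
        if i in sel:
            for q,p in l: r+=list(proj(c,w(v,p))[0]-(np.array(q)/5+o-.4))
    return np.array(r)
for sel in((0,1),(0,),(1,)):
    f=least_squares(res,[.55,-.1,3.2],args=(sel,),loss="soft_l1"); print(f.x.round(4),res(f.x,sel).round(1).reshape(-1,2).tolist())
E
python3 st.py
python3 - <<'E'
from h import *
for a in("scene","top"):
    m=cv2.imread(f"pics/{a}0.png"); c=proj(a,[.6182,.1581,.018])[0].astype(int); 
    im=m[c[1]-30:c[1]+30,c[0]-40:c[0]+40]; im=cv2.resize(im,None,fx=5,fy=5,interpolation=cv2.INTER_CUBIC)
    p=proj(a,cub(.6182,.1581,.2135,.04,.11,0,.036))-(c-[40,30]); 
    for q in p: cv2.circle(im,tuple(((q+.5)*5).astype(int).tolist()),4,(0,255,0),1)
    globals()[a]=im
cv2.imwrite("pics/blk.png",np.hstack([scene,top]))
E
```

```text
[ 0.5442 -0.1486  3.2885] [[-0.0, -0.8], [-0.4, -0.5], [0.1, -0.7], [-0.7, -0.6], [-0.2, -1.2], [0.6, -0.3], [-4.2, -0.5], [-4.9, 0.1], [-1.3, -1.0], [-0.4, -1.3], [-1.7, -0.9], [-0.8, -1.3], [-0.5, -1.2], [-1.0, 0.8], [4.2, -0.8], [4.5, -1.4]]
[ 0.5426 -0.1498  3.2861] [[0.5, -0.2], [0.2, 0.1], [0.5, -0.1], [-0.2, 0.0], [0.3, -0.7], [1.1, 0.2], [-3.7, -0.0], [-4.5, 0.6]]
[ 0.5469 -0.1472  3.2925] [[-0.8, 0.0], [0.1, -0.4], [-1.1, 0.3], [-0.2, -0.3], [-0.1, -0.3], [-0.3, 1.7], [4.7, 0.0], [5.2, -0.6]]
```

View pics/blk.png

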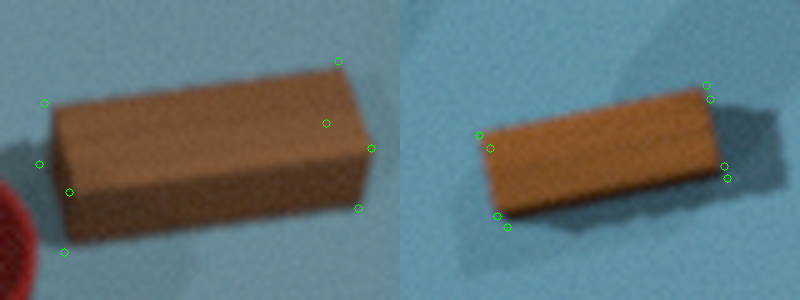

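The block overlay is a few pixels off. The scene corners are at (53,106), (343,68), (371,150) and (73,193), so I'll refine with corner fits. The board's front corners don't match an assumed y=-160, so I'm dropping them.

```bash
cat >> st.py <<'E'
print("----")
top=top[:6]; sc=sc[:6]
R=[least_squares(res,[.55,-.1,3.2],args=(sel,),loss="soft_l1").x for sel in((0,1),(0,),(1,))]
print(np.round(R,4))
o={a:proj(a,[.6182,.1581,.018])[0].astype(int)-[40,30] for a in P}
B={"scene":[((53,106),(-20,-55,36)),((343,68),(-20,55,36)),((371,150),(20,55,36)),((73,193),(20,-55,36)),((72,243),(20,-55,0)),((359,207),(20,55,0))],
"top":[((82,133),(20,55,36)),((306,88),(20,-55,36)),((319,168),(-20,-55,36)),((100,211),(-20,55,36))]}
def rb(v,cs): return np.concatenate([proj(c,w(v,p))[0]-(np.array(q)/5-.5+o[c]) for c in cs for q,p in B[c]])
for cs in(("scene","top"),("scene",),("top",)):
    f=least_squares(rb,[.62,.16,.2],args=(cs,)); print(f.x.round(4),rb(f.x,cs).round(1).tolist())
print(back("top",(322,150),.11),back("top",(322,150),0.0))
E
python3 st.py | sed 1,/----/d
```

```text
[[ 0.5441 -0.1475  3.2939]
 [ 0.5424 -0.1488  3.2857]
 [ 0.5468 -0.1465  3.2972]]
[0.6183 0.1592 0.1982] [-1.1, -0.8, 0.1, -0.8, 0.8, 0.1, -0.4, -0.4, -1.2, 1.6, 0.5, 0.8, -0.8, 0.1, -0.2, -0.3, 0.5, -0.0, -1.2, 0.8]
[0.618  0.1596 0.2012] [-0.9, -0.8, 0.2, -1.0, 1.0, -0.1, -0.1, -0.5, -1.0, 1.6, 0.7, 0.6]
[0.6186 0.1582 0.1912] [-0.4, -0.2, 0.3, -0.3, 0.9, 0.0, -0.9, 0.5]
[0.71737022 0.05450231 0.11      ] [0.74810117 0.05545522 0.        ]
```

```bash
cat > d.py <<'E'
import sys, numpy as np
from scipy.spatial.transform import Rotation as Ro
from plant import env
ST=np.array([.5446,-.148,0]); YS=3.292
def sw(p): c,s=np.cos(YS),np.sin(YS); p=np.array(p)/1e3; return ST+[c*p[0]-s*p[1],s*p[0]+c*p[1],p[2]]
def ws(X): c,s=np.cos(YS),np.sin(YS); d=np.array(X)-ST; return np.array([c*d[0]+s*d[1],-s*d[0]+c*d[1],d[2]])*1e3
def cur():
    s=env.sense(); q=s["tool_rot"]; return s,Ro.from_quat([q[1],q[2],q[3],q[0]])
def tool(yaw,lean=0):   # tool x at angle yaw, then lean about tool y
    x=np.array([np.cos(yaw),np.sin(yaw),0]); z=np.array([0,0,-1.]); 
    return Ro.from_matrix(np.c_[x,np.cross(z,x),z])*Ro.from_rotvec([0,np.radians(lean),0])
def show(X,R=None):
    s,C=cur(); print("t",round(s["t"],2),"stand mm",ws(s["position"]).round(1),"F",s["force"].round(1),"w",round(s["grip_width"],4),"ff",round(float(s["finger_force"]),1))
    if X is not None: print("shift units",(C.inv().apply(np.array(X)-s["position"])/.02).round(2))
    if R is not None: print("turn units",(np.degrees((C.inv()*R).as_rotvec())/6).round(2))
E
python3 -m inch '[{"az":-1},{"az":-1},{"az":-1},{"az":-1},{"az":-1},{"az":-1},{"az":-1},{"az":-1},{"az":-1},{"az":-1},{"az":-1},{"az":-1}]'
python3 -m inch '[{"az":-1},{"az":-0.8},{}]'
python3 -c "
from d import *
show([.33,-.2,.25],tool(1.77)); s,C=cur()
print(C.inv().apply(np.array([.618,.159,.15])-[.33,-.2,.25])/.02)"
```

```text
t 1.0 stand mm [415.9 338.2 250. ] F [-0.7 -0.3  0.5] w 0.0856 ff 0.0
shift units [ 12.43 -14.    -0.  ]
turn units [ -0.    -0.   -13.79]
[ 19.38734912 -12.39709991   5.00051078]invalid input at $[0]: expected keys x, y, z, ax, ay, az, fingers
invalid input at $[0]: expected keys x, y, z, ax, ay, az, fingers
```

```bash
python3 -m inch '[{"x":0,"y":0,"z":0,"ax":0,"ay":0,"az":-1,"fingers":1},{"x":0,"y":0,"z":0,"ax":0,"ay":0,"az":-1,"fingers":1},{"x":0,"y":0,"z":0,"ax":0,"ay":0,"az":-1,"fingers":1},{"x":0,"y":0,"z":0,"ax":0,"ay":0,"az":-1,"fingers":1},{"x":0,"y":0,"z":0,"ax":0,"ay":0,"az":-1,"fingers":1},{"x":0,"y":0,"z":0,"ax":0,"ay":0,"az":-1,"fingers":1},{"x":0,"y":0,"z":0,"ax":0,"ay":0,"az":-1,"fingers":1},{"x":0,"y":0,"z":0,"ax":0,"ay":0,"az":-1,"fingers":1},{"x":0,"y":0,"z":0,"ax":0,"ay":0,"az":-1,"fingers":1},{"x":0,"y":0,"z":0,"ax":0,"ay":0,"az":-1,"fingers":1},{"x":0,"y":0,"z":0,"ax":0,"ay":0,"az":-1,"fingers":1},{"x":0,"y":0,"z":0,"ax":0,"ay":0,"az":-1,"fingers":1}]'
python3 -m inch '[{"x":0,"y":0,"z":0,"ax":0,"ay":0,"az":-1,"fingers":1},{"x":0,"y":0,"z":0,"ax":0,"ay":0,"az":-0.8,"fingers":1}]'
python3 -c "
from d import *
show([.33,-.2,.25],tool(1.77)); s,C=cur()
print(C.inv().apply(np.array([.618,.159,.15])-[.33,-.2,.25])/.02)"
```

```text
t: 2.0
position: [0.1841, -0.5448, 0.25]
tool_rot: [-0.0, 0.701, 0.713, -0.0]
force: [0.7, 0.2, -1.1]
grip_width: 0.0858
finger_force: 0.0
t: 2.17
position: [0.1841, -0.5448, 0.25]
tool_rot: [0.0, 0.631, 0.776, -0.0]
force: [0.6, 0.8, -0.4]
grip_width: 0.0855
finger_force: 0.0
t 2.17 stand mm [415.9 338.3 250. ] F [ 0.6  0.8 -0.4] w 0.0855 ff 0.0
shift units [15.39 10.66 -0.  ]
turn units [-0.    0.    0.06]
[14.63568704 17.75857197  4.99922858]
```

```bash
python3 -m inch '[{"x":0.95,"y":0.67,"z":0,"ax":0,"ay":0,"az":0,"fingers":1},{"x":0.95,"y":0.67,"z":0,"ax":0,"ay":0,"az":0,"fingers":1},{"x":0.95,"y":0.67,"z":0,"ax":0,"ay":0,"az":0,"fingers":1},{"x":0.95,"y":0.67,"z":0,"ax":0,"ay":0,"az":0,"fingers":1},{"x":0.95,"y":0.67,"z":0,"ax":0,"ay":0,"az":0,"fingers":1},{"x":0.95,"y":0.67,"z":0,"ax":0,"ay":0,"az":0,"fingers":1},{"x":0.95,"y":0.67,"z":0,"ax":0,"ay":0,"az":0,"fingers":1},{"x":0.95,"y":0.67,"z":0,"ax":0,"ay":0,"az":0,"fingers":1},{"x":0.95,"y":0.67,"z":0,"ax":0,"ay":0,"az":0,"fingers":1},{"x":0.95,"y":0.67,"z":0,"ax":0,"ay":0,"az":0,"fingers":1},{"x":0.95,"y":0.67,"z":0,"ax":0,"ay":0,"az":0,"fingers":1},{"x":0.95,"y":0.67,"z":0,"ax":0,"ay":0,"az":0,"fingers":1}]' | head -2
python3 -m inch '[{"x":0.95,"y":0.67,"z":0,"ax":0,"ay":0,"az":0,"fingers":1},{"x":0.95,"y":0.67,"z":0,"ax":0,"ay":0,"az":0,"fingers":1},{"x":0.95,"y":0.67,"z":0,"ax":0,"ay":0,"az":0,"fingers":1},{"x":0.95,"y":0.67,"z":0,"ax":0,"ay":0,"az":0,"fingers":1},{"x":0.8,"y":0.97,"z":0,"ax":0,"ay":0,"az":0,"fingers":1},{"x":0.8,"y":0.97,"z":0,"ax":0,"ay":0,"az":0,"fingers":1},{"x":0.8,"y":0.97,"z":0,"ax":0,"ay":0,"az":0,"fingers":1},{"x":0.8,"y":0.97,"z":0.2,"ax":0,"ay":0,"az":0,"fingers":1},{"x":0.8,"y":0.97,"z":0.2,"ax":0,"ay":0,"az":0,"fingers":1},{"x":0.8,"y":0.97,"z":0.2,"ax":0,"ay":0,"az":0,"fingers":1},{"x":0.8,"y":0.97,"z":0.2,"ax":0,"ay":0,"az":0,"fingers":1},{"x":0.8,"y":0.97,"z":0.2,"ax":0,"ay":0,"az":0,"fingers":1}]' | head -2
python3 -m inch '[{"x":0.8,"y":0.97,"z":0.4,"ax":0,"ay":0,"az":0,"fingers":1},{"x":0.8,"y":0.97,"z":0.4,"ax":0,"ay":0,"az":0,"fingers":1},{"x":0.8,"y":0.97,"z":0.4,"ax":0,"ay":0,"az":0,"fingers":1},{"x":0.8,"y":0.97,"z":0.4,"ax":0,"ay":0,"az":0,"fingers":1},{"x":0.8,"y":0.97,"z":0.4,"ax":0,"ay":0,"az":0,"fingers":1},{"x":0.8,"y":0.97,"z":0.4,"ax":0,"ay":0,"az":0,"fingers":1},{"x":0.8,"y":0.97,"z":0.4,"ax":0,"ay":0,"az":0,"fingers":1},{"x":0.8,"y":0.97,"z":0.4,"ax":0,"ay":0,"az":0,"fingers":1}]' | head -2
python3 -c "
from d import *
show([.618,.159,.028],tool(1.77))"
```

```text
t: 3.17
position: [0.2966, -0.2883, 0.2502]
t: 4.17
position: [0.4611, -0.0468, 0.23]
t: 4.83
position: [0.5877, 0.1095, 0.1655]
t 4.83 stand mm [ -81.2 -248.2  165.5] F [-0.8 -0.7 -0.4] w 0.0852 ff 0.0
shift units [2.12 1.97 6.88]
turn units [0.   0.   0.01]
```

```bash
python3 -m inch '[{"x":0.7,"y":0.65,"z":0.9,"ax":0,"ay":0,"az":0,"fingers":1},{"x":0.7,"y":0.65,"z":0.9,"ax":0,"ay":0,"az":0,"fingers":1},{"x":0.7,"y":0.65,"z":0.9,"ax":0,"ay":0,"az":0,"fingers":1},{"x":0,"y":0,"z":0.9,"ax":0,"ay":0,"az":0,"fingers":1},{"x":0,"y":0,"z":0.9,"ax":0,"ay":0,"az":0,"fingers":1},{"x":0,"y":0,"z":0.9,"ax":0,"ay":0,"az":0,"fingers":1},{"x":0,"y":0,"z":0.8,"ax":0,"ay":0,"az":0,"fingers":1},{"x":0,"y":0,"z":0.6,"ax":0,"ay":0,"az":0,"fingers":1},{"x":0,"y":0,"z":0,"ax":0,"ay":0,"az":0,"fingers":1}]'
python3 -c "
from d import *
show([.618,.159,.028],tool(1.77))
im=env.snapshot('scene'); import cv2
cv2.imwrite('pics/g.png',cv2.resize(im[150:350,260:500],None,fx=3,fy=3))"
```

```text
t: 5.58
position: [0.6148, 0.1571, 0.0269]
tool_rot: [-0.002, 0.633, 0.774, -0.002]
force: [0.0, 0.1, -0.1]
grip_width: 0.0856
finger_force: 0.0
t 5.58 stand mm [-115.1 -291.2   26.9] F [ 0.   0.1 -0.1] w 0.0856 ff 0.0
shift units [ 0.06  0.18 -0.06]
turn units [-0.05 -0.01  0.01]
```

View pics/g.png

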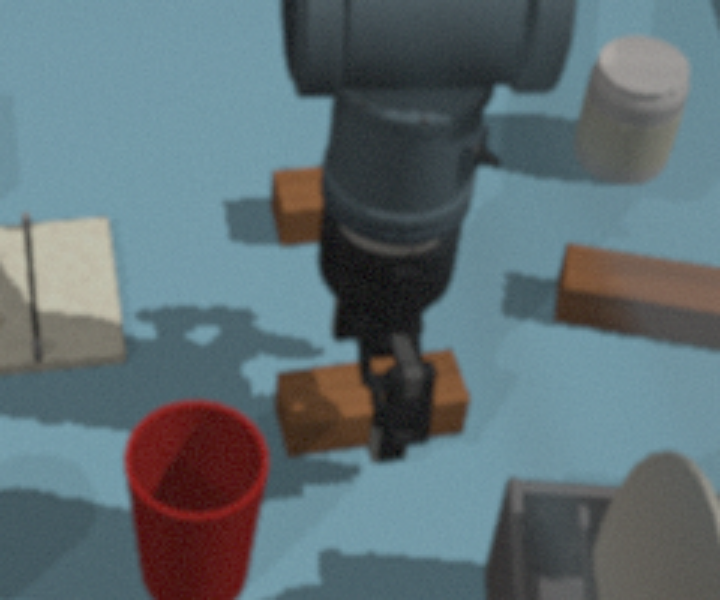

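The gripper straddles the block near its middle: the near finger is at crop (390,440) and the block spans 280–468. Next I close the fingers and lift.

```bash
python3 -m inch '[{"x":0,"y":0.15,"z":0,"ax":0,"ay":0,"az":0,"fingers":-1},{"x":0,"y":0,"z":0,"ax":0,"ay":0,"az":0,"fingers":-1},{"x":0,"y":0,"z":0,"ax":0,"ay":0,"az":0,"fingers":-1},{"x":0,"y":0,"z":0,"ax":0,"ay":0,"az":0,"fingers":-1},{"x":0,"y":0,"z":0,"ax":0,"ay":0,"az":0,"fingers":-1},{"x":0,"y":0,"z":0,"ax":0,"ay":0,"az":0,"fingers":-1},{"x":0,"y":0,"z":0,"ax":0,"ay":0,"az":0,"fingers":-1},{"x":0,"y":0,"z":0,"ax":0,"ay":0,"az":0,"fingers":-1}]' 50
python3 -m inch '[{"x":0,"y":0,"z":-0.5,"ax":0,"ay":0,"az":0,"fingers":-1},{"x":0,"y":0,"z":-0.9,"ax":0,"ay":0,"az":0,"fingers":-1},{"x":0,"y":0,"z":-0.9,"ax":0,"ay":0,"az":0,"fingers":-1},{"x":0,"y":0,"z":-0.9,"ax":0,"ay":0,"az":0,"fingers":-1},{"x":0,"y":0,"z":0,"ax":0,"ay":0,"az":0.48,"fingers":-1},{"x":0,"y":0,"z":0,"ax":0,"ay":0,"az":0,"fingers":-1}]'
python3 -c "
from d import *
from h import proj
import cv2
R=tool(1.7212)
show(sw([0,-60,85]),R)
# measure block in hand along its length
for c in('scene','top'):
    im=env.snapshot(c); cv2.imwrite(f'pics/{c}1.png',im)
    s,C=cur(); u=proj(c,s['position'])[0]; print(c,u)
a=[]
for c in('scene','top'):
    u=proj(c,s['position'])[0].astype(int); a.append(cv2.resize(cv2.imread(f'pics/{c}1.png')[u[1]-35:u[1]+35,u[0]-40:u[0]+40],None,fx=5,fy=5,interpolation=2))
cv2.imwrite('pics/hold.png',np.hstack(a))"
```

```text
t: 6.3
position: [0.6209, 0.158, 0.0314]
tool_rot: [0.001, 0.633, 0.774, 0.001]
force: [-0.3, 0.5, 6.1]
grip_width: 0.039
finger_force: 52.6
t: 6.8
position: [0.6207, 0.158, 0.0959]
tool_rot: [0.001, 0.653, 0.758, 0.001]
force: [-0.8, -0.4, -1.9]
grip_width: 0.0388
finger_force: 51.9
t 6.8 stand mm [-121.1 -291.1   95.9] F [-0.8 -0.4 -1.9] w 0.0388 ff 51.9
shift units [-11.57  -6.03   0.53]
turn units [ 0.03  0.   -0.02]
scene [385.89139233 257.14878957]
top [276.46786763 194.79111516]
```

View pics/hold.png

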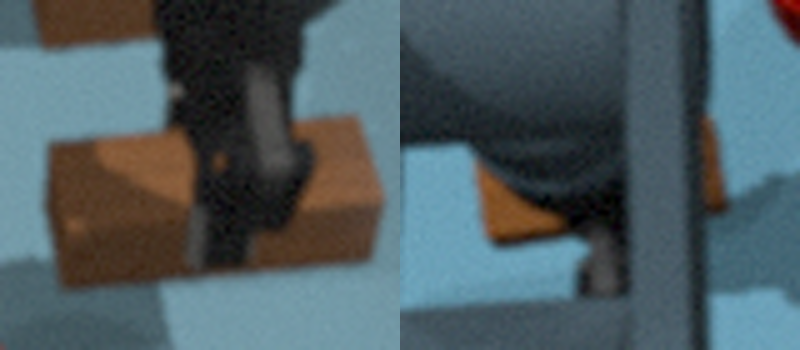

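The block is gripped square and near its middle, spanning (48–385) in the left crop with the finger at about 220. I'll carry it to the stand.

```bash
python3 -m inch '[{"x":-0.96,"y":-0.5,"z":0.04,"ax":0,"ay":0,"az":0,"fingers":-1},{"x":-0.96,"y":-0.5,"z":0.04,"ax":0,"ay":0,"az":0,"fingers":-1},{"x":-0.96,"y":-0.5,"z":0.04,"ax":0,"ay":0,"az":0,"fingers":-1},{"x":-0.96,"y":-0.5,"z":0.04,"ax":0,"ay":0,"az":0,"fingers":-1},{"x":-0.96,"y":-0.5,"z":0.04,"ax":0,"ay":0,"az":0,"fingers":-1},{"x":-0.96,"y":-0.5,"z":0.04,"ax":0,"ay":0,"az":0,"fingers":-1},{"x":-0.96,"y":-0.5,"z":0.04,"ax":0,"ay":0,"az":0,"fingers":-1},{"x":-0.96,"y":-0.5,"z":0.04,"ax":0,"ay":0,"az":0,"fingers":-1},{"x":-0.96,"y":-0.5,"z":0.04,"ax":0,"ay":0,"az":0,"fingers":-1},{"x":-0.96,"y":-0.5,"z":0.04,"ax":0,"ay":0,"az":0,"fingers":-1},{"x":-0.96,"y":-0.5,"z":0.04,"ax":0,"ay":0,"az":0,"fingers":-1},{"x":-0.96,"y":-0.5,"z":0.04,"ax":0,"ay":0,"az":0,"fingers":-1}]'
python3 -m inch '[{"x":0,"y":0,"z":0,"ax":0,"ay":0,"az":0,"fingers":-1},{"x":0,"y":0,"z":0,"ax":0,"ay":0,"az":0,"fingers":-1}]' >/dev/null
python3 -c "
from d import *
from h import proj
import cv2
show(sw([0,-50,43]),tool(1.7212))
a=[]
for c,(x,y) in dict(scene=(200,190),top=(330,165)).items():
    im=env.snapshot(c); cv2.imwrite(f'pics/{c}2.png',im)
    a.append(cv2.resize(im[y:y+100,x:x+80] if c=='scene' else im[y:y+100,x:x+80],None,fx=5,fy=5,interpolation=2))
cv2.imwrite('pics/over.png',np.hstack(a))"
```

```text
t: 7.9
position: [0.5343, -0.0884, 0.0834]
tool_rot: [-0.001, 0.652, 0.758, -0.0]
force: [0.8, -0.1, -1.8]
grip_width: 0.0393
finger_force: 51.9
t 8.07 stand mm [  0.9 -60.4  83.6] F [ 0.1 -0.3 -0.6] w 0.039 ff 51.9
shift units [-0.52  0.05  2.03]
turn units [-0.02 -0.01 -0.02]
```

View pics/over.png

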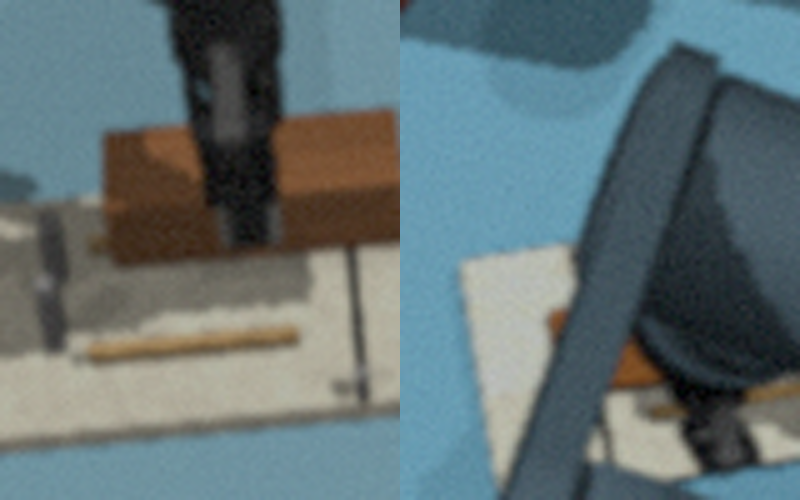

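```bash
python3 -c "
from d import *
from h import back
for q,z in(((120,265),.0525),((110,205),.0885),((104,132),.0885)): print(ws(back('scene',(200+q[0]/5-.4,190+q[1]/5-.4),z)).round(1))
for q in ((90,352),(298,335)): print(ws(back('scene',(200+q[0]/5-.4,190+q[1]/5-.4),.02)).round(1))
"
```

```text
[-16.8 -10.6  52.5]
[-20.  -11.4  88.5]
[17.3 -9.1 88.5]
[-30.    4.5  20. ]
[-30.5 -73.5  20. ]
```

```bash
python3 -m inch '[{"x":-0.3,"y":0.05,"z":0.5,"ax":0,"ay":0,"az":0,"fingers":-1},{"x":-0.2,"y":0,"z":0.6,"ax":0,"ay":0,"az":0,"fingers":-1},{"x":0,"y":0,"z":0.5,"ax":0,"ay":0,"az":0,"fingers":-1},{"x":0,"y":0,"z":0.15,"ax":0,"ay":0,"az":0,"fingers":-1},{"x":0,"y":0,"z":0,"ax":0,"ay":0,"az":0,"fingers":-1}]'
python3 -c "
from d import *
show(sw([0,-40,43]),tool(1.7212))"
```

```text
t: 8.58
position: [0.5367, -0.0968, 0.0472]
tool_rot: [-0.002, 0.652, 0.758, -0.001]
force: [-0.3, 0.9, -0.6]
grip_width: 0.0388
finger_force: 51.9
t 8.58 stand mm [  0.2 -51.9  47.2] F [-0.3  0.9 -0.6] w 0.0388 ff 51.9
shift units [-0.59  0.01  0.21]
turn units [-0.03 -0.02 -0.  ]
```

```bash
python3 -m inch '[{"x":0,"y":0,"z":0.1,"ax":0,"ay":0,"az":0,"fingers":-1},{"x":0,"y":0,"z":0.1,"ax":0,"ay":0,"az":0,"fingers":-1},{"x":0,"y":0,"z":0,"ax":0,"ay":0,"az":0,"fingers":-1}]'
python3 -m inch '[{"x":-0.2,"y":0,"z":0,"ax":0,"ay":0,"az":0,"fingers":-1},{"x":-0.2,"y":0,"z":0,"ax":0,"ay":0,"az":0,"fingers":-1},{"x":0,"y":0,"z":0,"ax":0,"ay":0,"az":0,"fingers":-1}]'
python3 -c "
from d import *
show(sw([0,-40,43]),tool(1.7212))"
```

```text
t: 8.83
position: [0.5381, -0.0975, 0.0453]
tool_rot: [0.0, 0.652, 0.758, 0.0]
force: [-1.0, -0.1, -0.7]
grip_width: 0.0394
finger_force: 51.9
t: 9.08
position: [0.5399, -0.1065, 0.0459]
tool_rot: [0.001, 0.652, 0.758, 0.0]
force: [-0.2, -0.1, -0.9]
grip_width: 0.0389
finger_force: 51.9
t 9.08 stand mm [ -1.6 -41.7  45.9] F [-0.2 -0.1 -0.9] w 0.0389 ff 51.9
shift units [-0.09 -0.08  0.15]
turn units [ 0.01  0.01 -0.01]
```

```bash
for i in 1; do
python3 -m inch '[{"x":-0.1,"y":0,"z":0,"ax":0,"ay":0,"az":0,"fingers":-1},{"x":0,"y":0,"z":0,"ax":0,"ay":0,"az":0,"fingers":-1}]' | grep -E "pos|forc"
python3 -m inch '[{"x":-0.1,"y":0,"z":0.05,"ax":0,"ay":0,"az":0,"fingers":-1},{"x":0,"y":0,"z":0,"ax":0,"ay":0,"az":0,"fingers":-1}]' | grep -E "pos|forc"
python3 -m inch '[{"x":0,"y":0,"z":0.05,"ax":0,"ay":0,"az":0,"fingers":-1},{"x":0,"y":0,"z":0,"ax":0,"ay":0,"az":0,"fingers":-1}]' | grep -E "pos|forc"
done; python3 -c "
from d import *
show(sw([0,-40,43]),tool(1.7212))"
```

```text
position: [0.5398, -0.1079, 0.0456]
force: [-0.6, 0.2, -0.3]
finger_force: 51.9
position: [0.5399, -0.1097, 0.0443]
force: [-0.3, -0.3, -1.0]
finger_force: 51.9
position: [0.54, -0.1094, 0.0434]
force: [-0.1, 0.0, 0.1]
finger_force: 51.9
t 9.58 stand mm [ -1.2 -38.8  43.4] F [-0.1  0.   0.1] w 0.039 ff 51.9
shift units [ 0.06 -0.06  0.02]
turn units [ 0.    0.   -0.01]
```

```bash
python3 -m inch '[{"x":0,"y":0,"z":0.05,"ax":0,"ay":0,"az":0,"fingers":-1},{"x":0,"y":0,"z":0,"ax":0,"ay":0,"az":0,"fingers":-1}]' | grep -E "pos|forc"
python3 -m inch '[{"x":-0.1,"y":0,"z":0,"ax":0,"ay":0,"az":0,"fingers":-1},{"x":0,"y":0,"z":0,"ax":0,"ay":0,"az":0,"fingers":-1}]' | grep -E "pos|forc"
python3 -m inch '[{"x":-0.1,"y":0,"z":0.03,"ax":0,"ay":0,"az":0,"fingers":-1},{"x":0,"y":0,"z":0,"ax":0,"ay":0,"az":0,"fingers":-1}]' | grep -E "pos|forc"
python3 -c "
from d import *
from h import back
import cv2
im=env.snapshot('scene'); cv2.imwrite('pics/pl.png',cv2.resize(im[190:290,190:290],None,fx=6,fy=6,interpolation=2))
show(sw([0,-40,43]),tool(1.7212))"
```

```text
position: [0.54, -0.1095, 0.0434]
force: [-4.2, 0.6, 9.1]
finger_force: 53.0
position: [0.5401, -0.1099, 0.0434]
force: [-4.6, 7.3, 11.1]
finger_force: 53.4
position: [0.5402, -0.11, 0.0433]
force: [-7.7, 16.7, 20.8]
finger_force: 54.6
t 10.13 stand mm [ -1.3 -38.3  43.3] F [-7.2 16.5 21.3] w 0.0394 ff 54.6
shift units [ 0.09 -0.07  0.02]
turn units [-0.01 -0.05 -0.  ]
```

View pics/pl.png

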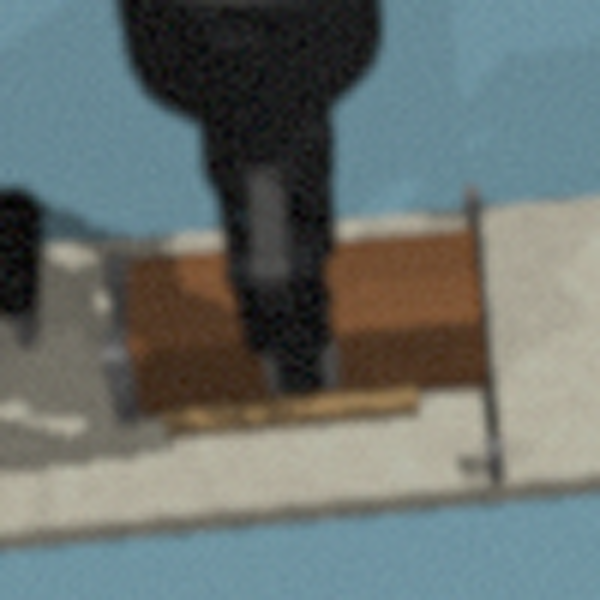

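The block lies flat between the rails. Its left end is at the posts (crop x≈130) and its right end meets the mark line (x≈487). I'll relax the push, release, rise and lean the tool.

```bash
python3 -m inch '[{"x":0.1,"y":0,"z":-0.06,"ax":0,"ay":0,"az":0,"fingers":-1},{"x":0,"y":0,"z":0,"ax":0,"ay":0,"az":0,"fingers":1},{"x":0,"y":0,"z":0,"ax":0,"ay":0,"az":0,"fingers":1},{"x":0,"y":0,"z":0,"ax":0,"ay":0,"az":0,"fingers":1},{"x":0,"y":0,"z":0,"ax":0,"ay":0,"az":0,"fingers":1},{"x":0,"y":0,"z":-0.6,"ax":0,"ay":0,"az":0,"fingers":1},{"x":0,"y":0,"z":-0.9,"ax":0,"ay":0,"az":0,"fingers":1},{"x":0,"y":0,"z":-0.9,"ax":0,"ay":0,"az":0,"fingers":1},{"x":0,"y":0,"z":-0.9,"ax":0,"ay":0,"az":0,"fingers":1},{"x":0,"y":0,"z":-0.9,"ax":0,"ay":0,"az":0,"fingers":1}]'
python3 -m inch '[{"x":0,"y":0,"z":0,"ax":0,"ay":-0.95,"az":0,"fingers":1},{"x":0,"y":0,"z":0,"ax":0,"ay":-0.95,"az":0,"fingers":1},{"x":0,"y":0,"z":0,"ax":0,"ay":-0.95,"az":0,"fingers":1},{"x":0,"y":0,"z":0,"ax":0,"ay":-0.95,"az":0,"fingers":1},{"x":0,"y":0,"z":0,"ax":0,"ay":-0.95,"az":0,"fingers":1},{"x":0,"y":0,"z":0,"ax":0,"ay":-0.95,"az":0,"fingers":1},{"x":0,"y":0,"z":0,"ax":0,"ay":-0.95,"az":0,"fingers":1},{"x":0,"y":0,"z":0,"ax":0,"ay":0,"az":0,"fingers":1}]'
python3 -c "
from d import *
R=tool(1.7212,-40)
show(sw([0,8.4,118]),R); print('approach in stand',ws(R.apply([0,0,1])+ST))
import cv2
im=env.snapshot('scene'); cv2.imwrite('pics/ln.png',im[100:400,100:500])
for q in ('blade_grip',):
  print([(r['box'],r['conf']) for r in env.find_in('scene',q)])"
```

```text
t: 10.97
position: [0.5402, -0.1117, 0.1286]
tool_rot: [0.0, 0.652, 0.758, 0.0]
force: [0.5, -0.3, 1.2]
grip_width: 0.0853
finger_force: 0.0
t: 11.63
position: [0.5389, -0.1096, 0.1257]
tool_rot: [0.259, 0.611, 0.713, -0.224]
force: [-1.1, 0.0, -1.7]
grip_width: 0.0854
finger_force: 0.0
t 11.63 stand mm [-1.000e-01 -3.880e+01  1.257e+02] F [-1.1  0.  -1.7] w 0.0854 ff 0.0
shift units [-1.56 -0.01  1.81]
turn units [-0.01  0.01  0.03]
approach in stand [ 2.36109073e-03  6.42787610e+02 -7.66044443e+02]
[([166.3, 221.4, 32.0, 27.1], 0.85), ([45.1, 132.3, 254.8, 162.7], 0.42), ([167.7, 220.4, 28.7, 28.0], 0.39)]
```

View pics/ln.png

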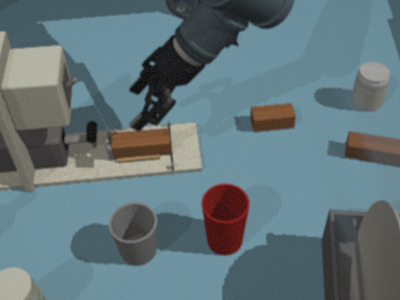

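The block lies seated and the gripper is leaned over it; the crossbar is at crop (91,132), in front of the switch box. Next I check the bar's position numerically and approach it.

```bash
python3 -c "
from d import *
from h import back
print(ws(back('scene',(191.2,231.2),.076)).round(1), ws(back('top',(335+486/5-.4,175+250/5-.4),.08)).round(1))"
python3 -m inch '[{"x":-0.5,"y":0,"z":0.6,"ax":0,"ay":0,"az":0,"fingers":1},{"x":-0.5,"y":0,"z":0.6,"ax":0,"ay":0,"az":0,"fingers":1},{"x":-0.5,"y":0,"z":0.6,"ax":0,"ay":0,"az":0,"fingers":1},{"x":0,"y":0,"z":0,"ax":0,"ay":0,"az":0,"fingers":1}]'
python3 -c "
from d import *
R=tool(1.7212,-40)
show(sw([0,46,73]),R)"
```

```text
[-3.3 45.5 76. ] [ 0.7 44.6 80. ]
t: 12.07
position: [0.5476, -0.1602, 0.1197]
tool_rot: [0.258, 0.615, 0.711, -0.222]
force: [0.8, 0.5, 0.6]
grip_width: 0.0857
finger_force: 0.0
t 12.07 stand mm [ -1.1  12.5 119.7] F [0.8 0.5 0.6] w 0.0857 ff 0.0
shift units [ 0.21 -0.05  2.86]
turn units [-0.02 -0.03 -0.04]
```

```bash
python3 -m inch '[{"x":0.1,"y":0,"z":0.8,"ax":0,"ay":0,"az":0,"fingers":1},{"x":0.1,"y":-0.05,"z":0.8,"ax":0,"ay":0,"az":0,"fingers":1},{"x":0,"y":0,"z":0.8,"ax":0,"ay":0,"az":0,"fingers":1},{"x":0,"y":0,"z":0.4,"ax":0,"ay":0,"az":0,"fingers":1},{"x":0,"y":0,"z":0,"ax":0,"ay":0,"az":0,"fingers":1}]' | grep -E "pos|force"
python3 -m inch '[{"x":0,"y":0,"z":0,"ax":0,"ay":0,"az":0,"fingers":-1},{"x":0,"y":0,"z":0,"ax":0,"ay":0,"az":0,"fingers":-1},{"x":0,"y":0,"z":0,"ax":0,"ay":0,"az":0,"fingers":-1},{"x":0,"y":0,"z":0,"ax":0,"ay":0,"az":0,"fingers":-1},{"x":0,"y":0,"z":0,"ax":0,"ay":0,"az":0,"fingers":-1},{"x":0,"y":0,"z":0,"ax":0,"ay":0,"az":0,"fingers":-1},{"x":0,"y":0,"z":0,"ax":0,"ay":0,"az":0,"fingers":-1},{"x":0,"y":0,"z":0,"ax":0,"ay":0,"az":0,"fingers":-1}]' 50
python3 -c "
from d import *
R=tool(1.7212,-40)
show(sw([0,39.5,94]),R)"
```

```text
position: [0.5503, -0.1909, 0.0725]
force: [0.5, -0.3, 0.2]
finger_force: 0.0
t: 13.15
position: [0.551, -0.1891, 0.0737]
tool_rot: [0.259, 0.613, 0.713, -0.223]
force: [-4.0, 4.5, 5.7]
grip_width: 0.0391
finger_force: 52.8
t 13.15 stand mm [-0.2 41.6 73.7] F [-4.   4.5  5.7] w 0.0391 ff 52.8
shift units [-0.57 -0.01 -0.84]
turn units [ 0.   -0.01 -0.  ]
```

```bash
python3 -m inch '[{"x":0.1,"y":0,"z":-0.1,"ax":0,"ay":0,"az":0,"fingers":-1},{"x":0.0,"y":0,"z":-0.2,"ax":0,"ay":0,"az":0,"fingers":-1},{"x":-0.1,"y":0,"z":-0.2,"ax":0,"ay":0,"az":0,"fingers":-1},{"x":-0.15,"y":0,"z":-0.2,"ax":0,"ay":0,"az":0,"fingers":-1},{"x":-0.15,"y":0,"z":-0.2,"ax":0,"ay":0,"az":0,"fingers":-1},{"x":-0.1,"y":0,"z":-0.15,"ax":0,"ay":0,"az":0,"fingers":-1},{"x":0,"y":0,"z":0,"ax":0,"ay":0,"az":0,"fingers":-1}]' 60
python3 -c "
from d import *
from h import *
import cv2
R=tool(1.7212,-40)
show(sw([0,-20,97]),R)
im=env.snapshot('scene'); print([(r['box'],round(r['conf'],2)) for r in env.find_in('scene','blade_grip')])
env.snapshot('top'); print([(r['box'],round(r['conf'],2)) for r in env.find_in('top','blade_grip')])
print(proj('scene',[sw([0,39.5,94]),sw([0,47,72])]))"
```

```text
t: 13.73
position: [0.5493, -0.1825, 0.0947]
tool_rot: [0.258, 0.613, 0.712, -0.223]
force: [-2.2, -2.1, -6.0]
grip_width: 0.0385
finger_force: 61.1
t 13.73 stand mm [ 0.5 34.8 94.7] F [-2.2 -2.1 -6. ] w 0.0385 ff 61.1
shift units [ 2.03  0.02 -1.84]
turn units [-0.02 -0.02 -0.01]
[([162.2, 216.0, 42.3, 26.7], 0.86)]
[([425.2, 214.5, 27.4, 17.7], 0.79), ([390.5, 166.0, 156.0, 90.5], 0.5)]
[[192.97108913 222.83398891]
 [190.78967533 231.43072713]]
```

```bash
python3 -m inch '[{"x":0.4,"y":0,"z":-0.34,"ax":0,"ay":0,"az":0,"fingers":-1},{"x":0.4,"y":0,"z":-0.34,"ax":0,"ay":0,"az":0,"fingers":-1},{"x":0.4,"y":0,"z":-0.34,"ax":0,"ay":0,"az":0,"fingers":-1},{"x":0.4,"y":0,"z":-0.34,"ax":0,"ay":0,"az":0,"fingers":-1},{"x":0.4,"y":0,"z":-0.34,"ax":0,"ay":0,"az":0,"fingers":-1},{"x":0.4,"y":0,"z":-0.34,"ax":0,"ay":0,"az":0,"fingers":-1}]'
python3 -c "
from d import *
R=tool(1.7212,-40)
show(sw([0,-110,96]),R)"
```

```text
t: 14.43
position: [0.5405, -0.1203, 0.0964]
tool_rot: [0.26, 0.613, 0.712, -0.224]
force: [-3.6, -6.5, 1.2]
grip_width: 0.0389
finger_force: 61.6
t 14.43 stand mm [ -0.1 -28.   96.4] F [-3.6 -6.5  1.2] w 0.0389 ff 61.6
shift units [ 3.15 -0.01 -2.63]
turn units [-0.01  0.02 -0.01]
```

```bash
python3 -m inch '[{"x":0.4,"y":0,"z":-0.34,"ax":0,"ay":0,"az":0,"fingers":-1},{"x":0.4,"y":0,"z":-0.34,"ax":0,"ay":0,"az":0,"fingers":-1},{"x":0.4,"y":0,"z":-0.34,"ax":0,"ay":0,"az":0,"fingers":-1},{"x":0.4,"y":0,"z":-0.34,"ax":0,"ay":0,"az":0,"fingers":-1},{"x":0.4,"y":0,"z":-0.34,"ax":0,"ay":0,"az":0,"fingers":-1},{"x":0.4,"y":0,"z":-0.34,"ax":0,"ay":0,"az":0,"fingers":-1},{"x":0.2,"y":0,"z":-0.17,"ax":0,"ay":0,"az":0,"fingers":-1},{"x":0,"y":0,"z":0,"ax":0,"ay":0,"az":0,"fingers":-1}]'
python3 -c "
from d import *
from h import *
R=tool(1.7212,-40)
show(sw([0,-108,96]),R)
for c in('scene','top'):
  env.snapshot(c); r=env.trace(c,'blade_grip'); print(c,[(x['box'],round(x['conf'],2)) for x in r],proj(c,[sw([0,y,93]) for y in(-80,-90,-100)]).round(0).tolist())"
```

```text
t: 15.1
position: [0.5307, -0.052, 0.0966]
tool_rot: [0.26, 0.612, 0.713, -0.223]
force: [-2.9, -6.0, -1.0]
grip_width: 0.039
finger_force: 61.3
t 15.1 stand mm [ -0.6 -97.   96.6] F [-2.9 -6.  -1. ] w 0.039 ff 61.3
shift units [ 0.44 -0.03 -0.33]
turn units [0.01 0.01 0.  ]
scene [([162.5, 210.0, 109.7, 33.3], 0.97)] [[259.0, 218.0], [265.0, 217.0], [270.0, 217.0]]
top [([368.3, 218.5, 82.7, 22.7], 0.93)] [[378.0, 232.0], [374.0, 233.0], [369.0, 234.0]]
```

```bash
python3 -m inch '[{"x":0.3,"y":0,"z":-0.25,"ax":0,"ay":0,"az":0,"fingers":-1},{"x":0.3,"y":0,"z":-0.24,"ax":0,"ay":0,"az":0,"fingers":-1},{"x":0,"y":0,"z":0,"ax":0,"ay":0,"az":0,"fingers":-1},{"x":0,"y":0,"z":0,"ax":0,"ay":0,"az":0,"fingers":-1},{"x":0,"y":0,"z":0,"ax":0,"ay":0,"az":0,"fingers":-1}]'
python3 -c "
from d import *
from h import *
import cv2
R=tool(1.7212,-40)
show(sw([0,-112,73.5]),R)
im=env.snapshot('scene')
r=env.trace('scene','blade_grip')[0]; print(r['box'],r['conf'],proj('scene',[sw([0,y-10,92]) for y in(-98,-104,-110)]).round(1).tolist())
h=cv2.cvtColor(im,cv2.COLOR_BGR2HSV); m=cv2.inRange(h,(4,100,30),(18,255,255))[200:262,200:290]
xs=np.where(m.sum(0)>255*5)[0]+200; print('block px',xs.min(),xs.max(), proj('scene',[sw([-20,-95,48]),sw([-20,-95,12]),sw([20,-95,48]),sw([20,15,48])]).round(1).tolist())
"
```

```text
t: 15.72
position: [0.5287, -0.0377, 0.0964]
tool_rot: [0.26, 0.613, 0.712, -0.223]
force: [-1.8, -6.1, -1.0]
grip_width: 0.0389
finger_force: 61.2
t 15.72 stand mm [  -0.8 -111.4   96.4] F [-1.8 -6.1 -1. ] w 0.0389 ff 61.2
shift units [ 0.76 -0.04  0.86]
turn units [ 0.01  0.01 -0.  ]
[164.5, 209.8, 115.1, 33.8] 0.7 [[274.4, 217.0], [277.6, 216.7], [280.9, 216.4]]
block px 211 270 [[269.4, 241.6], [270.5, 254.1], [268.2, 226.1], [210.3, 230.9]]
```

```bash
python3 -m inch '[{"x":0.16,"y":0,"z":0.18,"ax":0,"ay":0,"az":0,"fingers":-1},{"x":0.16,"y":0,"z":0.18,"ax":0,"ay":0,"az":0,"fingers":-1},{"x":0.16,"y":0,"z":0.18,"ax":0,"ay":0,"az":0,"fingers":-1},{"x":0,"y":0,"z":0,"ax":0,"ay":0,"az":0,"fingers":-1}]' | grep -E 'pos|force'
python3 -m inch '[{"x":0.13,"y":0,"z":0.16,"ax":0,"ay":0,"az":0,"fingers":-1},{"x":0.1,"y":0,"z":0.12,"ax":0,"ay":0,"az":0,"fingers":-1},{"x":0,"y":0,"z":0,"ax":0,"ay":0,"az":0,"fingers":-1}]' | grep -E 'pos|force'
python3 -c "
from d import *
R=tool(1.7212,-40)
show(sw([0,-112,73.5]),R)"
```

```text
position: [0.5283, -0.0374, 0.0811]
force: [-1.3, -6.8, -0.6]
finger_force: 61.0
position: [0.5285, -0.0376, 0.0743]
force: [-1.4, -6.8, 0.2]
finger_force: 61.0
t 16.4 stand mm [  -0.6 -111.6   74.3] F [-1.4 -6.8  0.2] w 0.0386 ff 61.0
shift units [ 0.04 -0.03  0.02]
turn units [ 0.    0.01 -0.  ]
```

```bash
python3 -m inch '[{"x":-0.08,"y":0,"z":0.07,"ax":0,"ay":0,"az":0,"fingers":-1},{"x":-0.08,"y":0,"z":0.07,"ax":0,"ay":0,"az":0,"fingers":-1},{"x":-0.08,"y":0,"z":0.07,"ax":0,"ay":0,"az":0,"fingers":-1},{"x":0,"y":0,"z":0,"ax":0,"ay":0,"az":0,"fingers":-1}]' | grep -E 'pos|force'
python3 -m inch '[{"x":-0.08,"y":0,"z":0.07,"ax":0,"ay":0,"az":0,"fingers":-1},{"x":0,"y":0,"z":0,"ax":0,"ay":0,"az":0,"fingers":-1},{"x":0,"y":0,"z":0,"ax":0,"ay":0,"az":0,"fingers":-1}]' | grep -E 'pos|force'
python3 -m inch '[{"x":-0.08,"y":0,"z":0.07,"ax":0,"ay":0,"az":0,"fingers":-1},{"x":0,"y":0,"z":0,"ax":0,"ay":0,"az":0,"fingers":-1},{"x":0,"y":0,"z":0,"ax":0,"ay":0,"az":0,"fingers":-1}]' | grep -E 'pos|force'
python3 -c "
from d import *
R=tool(1.7212,-40)
show(sw([0,-102,73.5]),R)"
```

```text
position: [0.5296, -0.0441, 0.0747]
force: [-2.9, -6.1, 0.6]
finger_force: 61.0
position: [0.5299, -0.0453, 0.0745]
force: [-4.5, -0.3, 3.7]
finger_force: 61.7
position: [0.5299, -0.0455, 0.0744]
force: [-10.2, 13.4, 12.4]
finger_force: 63.6
t 17.23 stand mm [  -0.8 -103.5   74.4] F [-10.2  13.4  12.4] w 0.0387 ff 63.6
shift units [-0.03 -0.04  0.09]
turn units [ 0.02 -0.02 -0.01]
```

The hook meets the block's end after 145 mm of travel from home, which puts it at the mark. I'll relax the push, release and back off.

```bash
python3 -m inch '[{"x":0.06,"y":0,"z":-0.07,"ax":0,"ay":0,"az":0,"fingers":-1},{"x":0,"y":0,"z":0,"ax":0,"ay":0,"az":0,"fingers":-1}]' | grep -E 'pos|force'
python3 -m inch '[{"x":0,"y":0,"z":0,"ax":0,"ay":0,"az":0,"fingers":1},{"x":0,"y":0,"z":0,"ax":0,"ay":0,"az":0,"fingers":1},{"x":0,"y":0,"z":0,"ax":0,"ay":0,"az":0,"fingers":1},{"x":0,"y":0,"z":0,"ax":0,"ay":0,"az":0,"fingers":1},{"x":0,"y":0,"z":0,"ax":0,"ay":0,"az":0,"fingers":1},{"x":0,"y":0,"z":-0.3,"ax":0,"ay":0,"az":0,"fingers":1},{"x":0,"y":0,"z":-0.6,"ax":0,"ay":0,"az":0,"fingers":1},{"x":0,"y":0,"z":-0.9,"ax":0,"ay":0,"az":0,"fingers":1},{"x":0,"y":0,"z":-0.9,"ax":0,"ay":0,"az":0,"fingers":1},{"x":0,"y":0,"z":-0.9,"ax":0,"ay":0,"az":0,"fingers":1},{"x":0,"y":0,"z":-0.9,"ax":0,"ay":0,"az":0,"fingers":1},{"x":0,"y":0,"z":-0.9,"ax":0,"ay":0,"az":0,"fingers":1}]'
python3 -c "
from d import *
from h import *
import cv2
show(None)
im=env.snapshot('scene')
r=env.trace('scene','blade_grip')[0]; print(r['box'],r['conf'],proj('scene',[sw([0,y-10,72]) for y in(-92,-98,-104)]).round(1).tolist())
h=cv2.cvtColor(im,cv2.COLOR_BGR2HSV); m=cv2.inRange(h,(4,100,30),(18,255,255))[200:262,200:290]
xs=np.where(m.sum(0)>255*5)[0]+200; print('block px',xs.min(),xs.max())
b=(cv2.cvtColor(im,cv2.COLOR_BGR2GRAY)<25)[215:260,255:300]; ys,xs=np.where(b); print('bar px',np.median(xs)+255,np.median(ys)+215,len(xs), proj('scene',[sw([0,-98,76]),sw([0,-98,86])]).round(1).tolist())
"
```

```text
position: [0.5297, -0.0453, 0.0744]
force: [-4.1, 2.5, 6.3]
finger_force: 62.0
t: 18.4
position: [0.5188, 0.0242, 0.158]
tool_rot: [0.259, 0.613, 0.713, -0.222]
force: [0.6, -0.0, -0.6]
grip_width: 0.0853
finger_force: 0.0
t 18.4 stand mm [  -0.3 -174.1  158. ] F [ 0.6 -0.  -0.6] w 0.0853 ff 0.0
[300.6, 284.5, 50.8, 73.3] 0.75 [[271.7, 224.7], [275.0, 224.5], [278.2, 224.2]]
block px 212 270
bar px 270.0 225.0 113 [[269.5, 223.4], [269.1, 219.7]]
```

```bash
python3 -c "
from plant import env
print(env.close_job())"
```

```text
the job is handed in; nothing more can be done
None
```

The job is handed in: the 110 mm block lies between the rails against the stop posts. The hook holds its far end at the mark with the blade level as far as I could measure, and the gripper is clear. No pass or fail result came back.

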